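Scrub the flux cups and line up the flux shelf

TASK

Tidy up the flux corner: scrub out the steel flux cups on the bench with the long brush, one after another from the largest to the smallest: in each cup put the brush tip down to the bottom, draw it up to the rim and push it down to the bottom once more. At the end the brush must stand fully home in its holder again, and the cups and the capped flux jar must stand upright in one straight, close row along the middle of the low shelf (on the rubber strip, next to each other with gaps of no more than about 3 cm). There may be two or three cups; do not disturb the air can, the solder spool or the circuit board.

Things in the scene. Friction and masses are not known exactly. Their poses are not given: they have to be found in the camera images.
- brush: long bottle brush, loose, upright in its holder (may lean a few degrees), 70 g, 225 mm long: stiff white bristle head 24 mm diameter from 0 to 75 mm (first 6 mm: 16 mm), solid to the touch; thin steel stem to 140 mm; round black handle 18 mm diameter, 140 to 225 mm. Origin: the bristle tip; z runs from tip to handle end
- holder: black brush holder fixed to the bench: disc foot 84 mm diameter and 10 mm high, carrying an upright tube 80 mm tall (from the bench), outside diameter 38 mm, bore 30 mm, bore floor 12 mm above the bench. Origin: on the tube's axis at the bench; z up. Home: the brush tip on the bore floor
- cup_large: largest of the flux cups: plain open steel cup, straight cylinder, outside diameter 64 mm, 96 mm tall, wall 4 mm, inner floor 5 mm above its underside. Origin: centre of the underside; z is its axis, towards the mouth. Stands loose on the bench, mouth up; mass about 190 g. May be absent (None).
- cup_medium: middle of the flux cups: plain open steel cup, straight cylinder, outside diameter 58 mm, 78 mm tall, wall 4 mm, inner floor 5 mm above its underside. Origin: centre of the underside; z is its axis, towards the mouth. Stands loose on the bench, mouth up; mass about 150 g. May be absent (None).
- cup_small: smallest of the flux cups: plain open steel cup, straight cylinder, outside diameter 52 mm, 60 mm tall, wall 4 mm, inner floor 5 mm above its underside. Origin: centre of the underside; z is its axis, towards the mouth. Stands loose on the bench, mouth up; mass about 110 g. May be absent (None).
- flux_jar: capped flux jar: amber glass cylinder with a black screw cap, 52 mm diameter all the way up, 66 mm tall, closed (not scrubbed), about 140 g, always present. Origin: centre of the underside; z up. Stands loose on the bench among the cups
- shelf_row (a point): middle of the top of the low aluminium bench shelf (a fixed riser 140 mm deep, 400 mm long, open above): on the black rubber strip, 66 mm wide and 380 mm long, 50 mm above the bench, on which the cups and jar are to stand. y runs along the shelf's length (the row), x across its depth (away from the robot), z up
- air_can: bystander: white compressed-air can, 66 mm diameter, 200 mm tall, stands upright; origin at the centre of its underside
- solder_spool: bystander: solder spool, 64 mm diameter, 52 mm tall, lies on its flange; origin at the centre of its underside
- circuit_board: bystander: green circuit board 100 x 140 mm, up to 24 mm high with its parts, lying flat; origin at the centre of its underside
There are look-alikes about, which are no part of the job. What is shaped like the flux_jar but brown or green is not meant. What is shaped like the holder but red is not meant.

How it is judged:
On the way, in this order (a step that is already met when the one before it is completed fails the run):
1. the brush tip is down at the bottom inside the largest cup (horizontal distance between brush and cup_large below 0.02 m and z of brush in the frame of cup_large between 0 and 0.022 m), for 0.1 s.
2. the brush tip is drawn up to about the rim of the largest cup (25 mm below it or higher) (horizontal distance between brush and cup_large below 0.02 m and z of brush in the frame of cup_large above 0.071 m), for 0.05 s.
3. the brush tip is down at the bottom of the largest cup a second time (all of step 1), for 0.1 s.
4. the brush tip is down at the bottom inside the middle cup (horizontal distance between brush and cup_medium below 0.02 m and z of brush in the frame of cup_medium between 0 and 0.022 m), for 0.1 s.
5. the brush tip is drawn up to about the rim of the middle cup (25 mm below it or higher) (horizontal distance between brush and cup_medium below 0.02 m and z of brush in the frame of cup_medium above 0.053 m), for 0.05 s.
6. the brush tip is down at the bottom of the middle cup a second time (all of step 4), for 0.1 s.
7. the brush tip is down at the bottom inside the smallest cup (horizontal distance between brush and cup_small below 0.02 m and z of brush in the frame of cup_small between 0 and 0.022 m), for 0.1 s.
8. the brush tip is drawn up to about the rim of the smallest cup (25 mm below it or higher) (horizontal distance between brush and cup_small below 0.02 m and z of brush in the frame of cup_small above 0.035 m), for 0.05 s.
9. the brush tip is down at the bottom of the smallest cup a second time (all of step 7), for 0.1 s.
At the end, for the whole second after the job is handed in: cups and jar upright (0.1 rad) and at rest on the rubber strip, centre within 20 mm of its middle line, neighbours' centres under 105 mm apart, all in one row; brush in its holder, tip within 10 mm of the bore floor and 12 mm of its axis, leaning under 0.15 rad (x of cup_large in the frame of shelf_row between -0.02 and 0.02 m and y of cup_large in the frame of shelf_row between -0.185 and 0.185 m and z of cup_large in the frame of shelf_row between -0.006 and 0.006 m and angle between each of cup_large, cup_medium, cup_small, flux_jar's own z axis and vertical below 0.1 rad and linear speed of each of cup_large, cup_medium, cup_small, flux_jar, brush below 0.02 m/s and x of cup_medium in the frame of shelf_row between -0.02 and 0.02 m and y of cup_medium in the frame of shelf_row between -0.185 and 0.185 m and z of cup_medium in the frame of shelf_row between -0.006 and 0.006 m and x of cup_small in the frame of shelf_row between -0.02 and 0.02 m and y of cup_small in the frame of shelf_row between -0.185 and 0.185 m and z of cup_small in the frame of shelf_row between -0.006 and 0.006 m and x of flux_jar in the frame of shelf_row between -0.02 and 0.02 m and y of flux_jar in the frame of shelf_row between -0.185 and 0.185 m and z of flux_jar in the frame of shelf_row between -0.006 and 0.006 m and (horizontal distance between cup_large and cup_medium below 0.105 m or horizontal distance between cup_large and cup_small below 0.105 m or horizontal distance between cup_large and flux_jar below 0.105 m) and (horizontal distance between cup_medium and cup_large below 0.105 m or horizontal distance between cup_medium and cup_small below 0.105 m or horizontal distance between cup_medium and flux_jar below 0.105 m) and (horizontal distance between any of cup_large, cup_medium and cup_small below 0.105 m or horizontal distance between any of cup_large, cup_medium and flux_jar below 0.105 m) and (horizontal distance between cup_small and cup_large below 0.105 m or horizontal distance between cup_small and cup_medium below 0.105 m or horizontal distance between cup_small and flux_jar below 0.105 m) and (horizontal distance between any of cup_large, cup_small and cup_medium below 0.105 m or horizontal distance between any of cup_large, cup_small and flux_jar below 0.105 m) and (horizontal distance between any of cup_medium, cup_small and cup_large below 0.105 m or horizontal distance between any of cup_medium, cup_small and flux_jar below 0.105 m) and horizontal distance between any of cup_large, cup_medium, cup_small and flux_jar below 0.105 m and horizontal distance between brush and holder below 0.012 m and z of brush in the frame of holder below 0.022 m and angle between brush's own z axis and vertical below 0.15 rad); the robot touches nothing.
It fails at once if the white compressed-air can is pushed more than 25 mm or tipped (distance of air_can from where it was at the start of the episode above 0.025 m or angle between air_can's own z axis and vertical above 0.3 rad).
It fails at once if the solder spool is pushed more than 25 mm or tipped (distance of solder_spool from where it was at the start of the episode above 0.025 m or angle between solder_spool's own z axis and vertical above 0.3 rad).
It fails at once if the circuit board is pushed more than 25 mm or tipped (distance of circuit_board from where it was at the start of the episode above 0.025 m or angle between circuit_board's own z axis and vertical above 0.3 rad).
Of cup_large, cup_medium, cup_small only 2 to 3 are there at a start; the rules pass over those that are not, and their reading is None.
At some moment in a run one of cup_large, cup_medium, cup_small, flux_jar may be knocked a few centimetres aside while the robot is not near it.
It also fails if it takes over 210 s, if anything falls off the work surface, if the arm or the gripper's body presses on something with over 40 N, if the wrist force passes 120 N, or if a joint passes its speed limit or range.

ROBOT

A 6-joint arm with a two-finger parallel gripper is mounted at the origin on the work surface. World frame = base frame: x ahead of the robot, y to its left, z up, the work surface at z = 0. Lengths are in m, angles in rad, forces in N, time in s.
With the tool pointing down it reaches from about 0.2 to 0.875 m from the base axis. Payload 3.4 kg.
Tool frame: the origin (TCP) lies between the finger pads; the fingertips stand 25 mm ahead of it and the grasp point (between the pads) lies 6 mm ahead of it (r.nose_length is the z of the fingertips in the tool frame, in m); z points along the fingers, y is the line along which they close (so a half turn about z gives the same grasp; the last joint's range is limited). The gripper opens to 94 mm and grips with 3 to 60 N. Pads are 16 mm wide; open, the fingers measure 119 mm over their backs; the gripper's body (75 mm by 177 mm) begins 78 mm behind the grasp point.
Start: joints at [-1.397, 0.276, 1.505, -0, 1.361, -0.121], TCP at [0.167, -0.55, 0.23] pointing down, gripper open.
Joint ranges: [-2.89, 2.89], [-0.75, 2.08], [0.22, 2.7], [-1.18, 4.32], [0.11, 2.71], [-2.7, 2.7]. Speed limits (rad/s): [2.57, 2.57, 3.14, 3.14, 3.14, 3.14].

INTERFACE

Orientations are given as a unit quaternion [w, x, y, z].
In Python, from plant import r, gripper_to, inverse_kinematics, vision, models, telemetry gives the robot as it stands. Calls block until the motion is done:
- r.move_to(position, orientation): joint-space move of the TCP to a pose.
- r.move_l(position, rot=None, vel=0.15, guard=None): straight line of the TCP; rot=None keeps the orientation; vel is the mean speed in m/s. With guard (N) it stops when the force on the tool has changed by that much, and returns True; else False.
- r.movej(angles): joint-space move.
- gripper_to(opening, f_grip=None): finger opening in m; f_grip is the grip in N (None keeps the last); returns when the fingers have stopped.
- r.hold(seconds).
- inverse_kinematics(position, orientation): joint angles nearest the present ones, or None.
- vision.snapshot(name): name is "side" or "top" or "wrist"; returns the picture (420x560x3 uint8, red, green, blue); there is no depth.
- vision.get_calibration(name): a dict with "fx", "fy", "cx", "cy" (pixels), "position" and "orientation" of the camera in the world. Camera axes: x right, y down, z forward; pixel columns grow to the right and rows downward; lengths in m; the calibration is good to about 2 mm. The wrist camera is an equidistant fisheye: a pixel r from the principal point sees the ray r / f radians off the axis. A picture is of the moment at which its call begins: read the wrist's pose just before it. get_calibration takes no time and is no camera call; for the wrist camera it gives the pose at the moment of the call.
A pose or a line that the arm cannot do raises r.PlanningError and nothing moves.
- r.sign_off(): hands the job in; it is judged then, once.
Trained networks look in the newest picture that a camera, given by its name, has taken for a name from the list of things; names that differ only in an ending like _2 or _b are one class to them, and where a whole thing is asked for, a point or a joint stands for the part that bears it (a point fixed in the world has none). Each returns a list of dicts, best first, with "score" (0 to 1); they miss things now and then, are a little off and sometimes report something else, mostly with a low value. They report only what shows in the picture. A call takes as long as a camera call. They do not tell look-alikes from the thing itself.
- models.boxes_of(thing, camera): "at" ([x, y, z] in m, in world coordinates, good to about 4 mm: the middle of the surface that is visible of it).
- models.regions_of(thing, camera): "pixels" (420x560 bool, what is visible of it).
- models.mark_of(thing, camera): "at" ([x, y, z] in m, in world coordinates, good to about 4 mm: a listed point, or the origin of a listed thing).
Readings, each from a call of its own:
- telemetry.current_t(): time.
- telemetry.current_joints(): joint angles.
- telemetry.current_dq(): joint speeds.
- telemetry.current_joint_efforts(): joint torques, N m.
- telemetry.current_ee_pos(): TCP position.
- telemetry.current_tool_rot(): TCP orientation.
- telemetry.current_wrist_force(): force on the tool from outside, world axes, zero at the start.
- telemetry.current_torque(): the same for the moment, N m.
- telemetry.current_opening(): finger opening in m.
- telemetry.current_finger_force(): force on a finger pad.
Only numpy, scipy, OpenCV 4.12 (cv2) and the standard library are available. Lean on these libraries where they do the work, as an engineer would, in place of code of your own. Each camera call takes 0.05 s, during which the arm holds its last target. There are 200 camera calls.

## Working session

There is one attempt and no reset: what is moved stays moved. The work goes in short steps, each a Python script; the robot and the scene stay as the last script left them, time stands still between calls to the robot, and variables do not carry over. Pictures are saved under pics/ and viewed, at most 14 in all, crops included, and the job is handed in when it is done.

```bash
ls; mkdir -p pics; cat > h.py <<'E'
import numpy as np, cv2
from plant import r, gripper_to, inverse_kinematics, vision, models, telemetry
T=telemetry
def snap(c,n): 
    im=vision.snapshot(c); cv2.imwrite(f'pics/{n}.png',im[:,:,::-1]); return im
E
python3 - <<'E'
from h import *
for c in ("top","side"):
    snap(c,c+"0"); print(c,vision.get_calibration(c))
    for n in "brush holder cup_large cup_medium cup_small flux_jar shelf_row air_can solder_spool circuit_board".split():
        print(n,[(np.round(d['at'],3).tolist(),round(d['score'],2)) for d in models.mark_of(n,c)])
print(T.current_t(),T.current_tool_rot())
E
```

```text
pics
top {'fx': 516.8254634302109, 'fy': 516.8254634302109, 'cx': 277.2376224200981, 'cy': 207.55398297245142, 'position': array([0.21600583, 0.0142213 , 1.47553324]), 'orientation': array([ 0.07358886, -0.67030207,  0.73426213, -0.07835141])}
brush [([0.533, 0.301, 0.009], 0.57)]
holder [([0.53, 0.304, 0.001], 0.78), ([0.416, 0.368, 0.001], 0.6)]
cup_large [([0.424, 0.05, 0.004], 0.95)]
cup_medium [([0.487, 0.204, -0.001], 0.96)]
cup_small [([0.465, -0.186, 0.003], 0.65)]
flux_jar [([0.437, -0.063, 0.001], 0.83), ([0.364, -0.146, 0.002], 0.71), ([0.334, -0.056, 0.001], 0.71)]
shelf_row [([0.646, -0.001, 0.052], 0.82)]
air_can [([0.514, -0.318, 0.006], 0.56)]
solder_spool [([0.614, 0.389, -0.004], 0.66), ([0.533, 0.304, 0.008], 0.54)]
circuit_board [([0.628, -0.375, -0.0], 0.91)]
side {'fx': 437.67934954497133, 'fy': 437.67934954497133, 'cx': 281.5108253697641, 'cy': 212.34614524139857, 'position': array([0.37675808, 0.97098735, 0.78260682]), 'orientation': array([ 0.02939372, -0.06600489,  0.89264682, -0.44492811])}
brush []
holder [([0.42, 0.373, -0.003], 0.9), ([0.534, 0.3, 0.003], 0.76), ([0.436, -0.065, 0.0], 0.2)]
cup_large [([0.429, 0.05, -0.002], 0.71)]
cup_medium [([0.483, 0.205, 0.006], 0.77)]
cup_small [([0.461, -0.188, -0.001], 0.89)]
flux_jar [([0.363, -0.15, 0.004], 0.84), ([0.337, -0.056, -0.001], 0.75), ([0.432, -0.066, 0.001], 0.71)]
shelf_row [([0.642, -0.004, 0.05], 0.61)]
air_can [([0.514, -0.318, -0.001], 0.81)]
solder_spool [([0.615, 0.393, -0.0], 0.69)]
circuit_board [([0.634, -0.375, 0.001], 0.71)]
1.1 [ 4.75918160e-05  9.89156483e-01  1.46865409e-01 -2.73140924e-05]
```

View pics/top0.png

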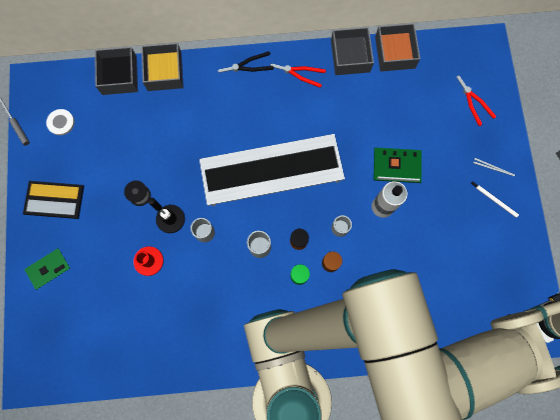

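View pics/side0.png

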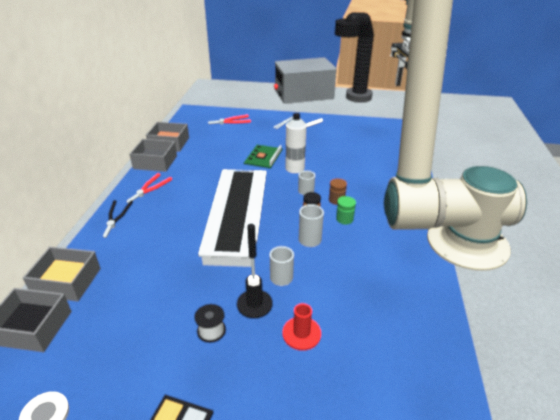

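The top view shows three cups: medium at (203,230), large at (259,243) and small at (342,225).
- **Jar-shaped:** black cap at (299,239), green at (300,273) and brown at (332,261). The black-capped one fits the flux jar.
- **Holder-shaped:** black at (171,217) with the brush in it, and red at (148,261). The black one is meant.

I'll confirm these in a crop, then measure the strip and the brush axis.

```bash
cat >> h.py <<'E'
from scipy.spatial.transform import Rotation as R
def Rq(q): return R.from_quat(np.r_[q[1:],q[0]])
def ray(c,px):
    k=vision.get_calibration(c); px=np.atleast_2d(px).astype(float)
    d=np.c_[(px[:,0]-k['cx'])/k['fx'],(px[:,1]-k['cy'])/k['fy'],np.ones(len(px))]
    return np.array(k['position']),Rq(k['orientation']).apply(d)
def onz(c,px,z):
    p,d=ray(c,px); return p+d*((z-p[2])/d[:,2])[:,None]
def proj(c,P):
    k=vision.get_calibration(c); q=Rq(k['orientation']).inv().apply(np.atleast_2d(P)-k['position'])
    return np.c_[k['fx']*q[:,0]/q[:,2]+k['cx'],k['fy']*q[:,1]/q[:,2]+k['cy']]
E
python3 - <<'E'
from h import *
s=cv2.imread('pics/side0.png'); a=cv2.resize(s[165:355,190:370],None,fx=3.1,fy=3.1,interpolation=3); cv2.imwrite('pics/crop.png',a)
for c in ("top","side"):
    im=cv2.imread(f'pics/{c}0.png')
    m=(im.max(2)<60).astype(np.uint8)
    n,l,st,ce=cv2.connectedComponentsWithStats(m)
    p=proj(c,[[0.644,0,0.05]])[0].astype(int); k=l[p[1],p[0]]
    ys,xs=np.nonzero(l==k); P=onz(c,np.c_[xs,ys],0.05)[:,:2].astype(np.float32)
    print(c,p,st[k],cv2.minAreaRect(P), P.mean(0))
    for n in ("brush","holder"):
      for d in models.regions_of(n,c)[:2]:
        ys,xs=np.nonzero(d['pixels']); print(n,d['score'],xs.min(),xs.max(),ys.min(),ys.max(),len(xs))
# brush handle end in top/side: triangulate
pt=(130,180)
E
```

```text
top [270 168] [ 205  146  133   45 2814] ((0.6438608169555664, -0.0026366710662841797), (0.06433367729187012, 0.37542152404785156), 5.808313369750977) [ 0.6436242  -0.00179151]
brush 0.67 148 169 198 218 174
holder 0.83 134 163 246 275 671
holder 0.6 372 407 181 216 845
side [235 206] [ 217  173   35   77 1482] ((0.6430825591087341, 0.0031711459159851074), (0.05478717386722565, 0.35950401425361633), 5.923473358154297) [0.64077294 0.0263378 ]
brush 0.94 246 259 223 286 547
brush 0.56 270 293 246 284 826
holder 0.82 283 319 304 349 1170
holder 0.67 236 272 278 318 951
```

View pics/crop.png

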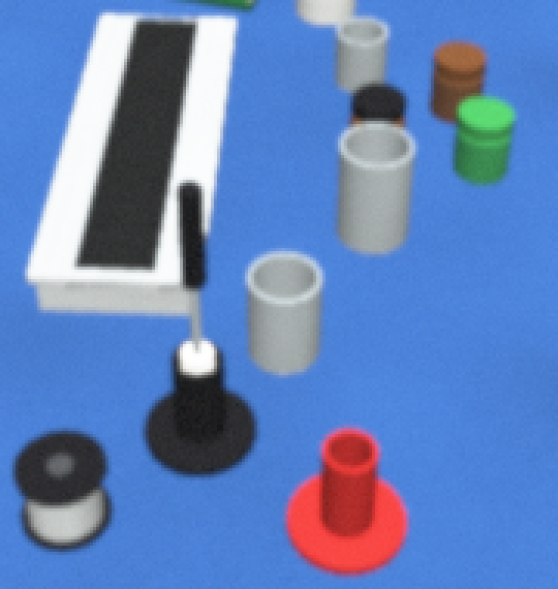

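The crop confirms the choice. The amber, black-capped jar stands behind the large cup, and the brush is in the black holder, leaning slightly. Next I'll triangulate the handle end and grasp it.

```bash
cat >> h.py <<'E'
def tri(cs,pxs):
    A=np.zeros((3,3));b=np.zeros(3)
    for c,px in zip(cs,pxs):
        p,d=ray(c,px); d=d[0]/np.linalg.norm(d[0]); M=np.eye(3)-np.outer(d,d); A+=M;b+=M@p
    return np.linalg.solve(A,b)
def down(phi):
    y=np.array([np.cos(phi),np.sin(phi),0]); z=np.array([0,0,-1.]); q=R.from_matrix(np.c_[np.cross(y,z),y,z]).as_quat()
    return np.r_[q[3],q[:3]]
E
python3 - <<'E'
from h import *
im=cv2.imread('pics/top0.png'); a=cv2.resize(im[170:240,120:210],None,fx=8,fy=8,interpolation=2); cv2.imwrite('pics/crop2.png',a)
for z in (0.237,0.195,0.152,0.092): print(z, proj('top',[[.532,.3025,z]]),proj('side',[[.532,.3025,z]]))
print(proj('top',[[.6145,.391,.052]]))
for ph in (0,np.pi,np.pi/2,-np.pi/2): print(ph,inverse_kinematics([.532,.3,.3],down(ph)))
E
```

```text
0.237 [[150.53828661 200.63949353]] [[251.08590282 224.00048255]]
0.195 [[154.54585377 204.38713872]] [[251.81362091 239.98316608]]
0.152 [[158.39750767 207.98898284]] [[252.51744952 255.44117113]]
0.092 [[163.38951418 212.65721882]] [[253.43617579 275.61891762]]
[[134.08142879 190.01699357]]
0 [ 3.99584289e-01  3.02555472e-01  1.29718858e+00 -4.44089210e-16
  1.54184861e+00  3.99584289e-01]
3.141592653589793 None
1.5707963267948966 [ 3.99584289e-01  3.02555472e-01  1.29718858e+00 -4.44089210e-16
  1.54184861e+00 -1.17121204e+00]
-1.5707963267948966 [ 3.99584289e-01  3.02555472e-01  1.29718858e+00 -4.44089210e-16
  1.54184861e+00  1.97038062e+00]
```

View pics/crop2.png

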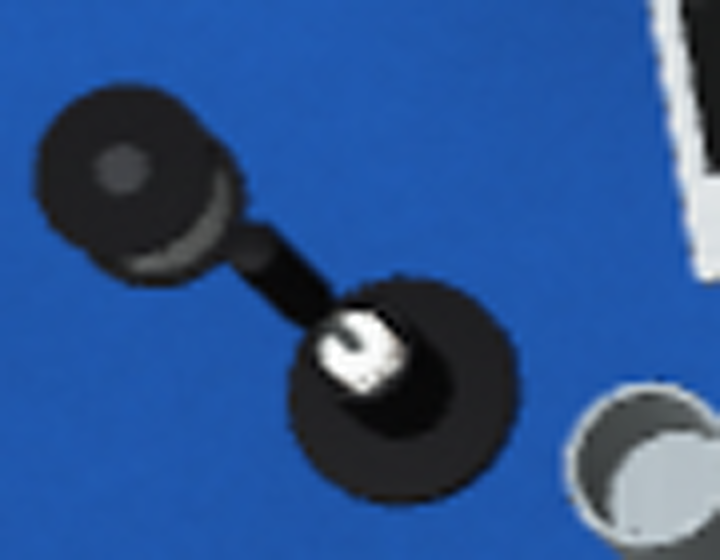

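The handle end is at about (152,200.5) in the top view and (251,226) in the side view, so the brush is nearly upright. I'll grasp it closing along y.

```bash
python3 - <<'E'
from h import *
e=tri(("top","side"),([152.2,200.6],[251,226])); print('end',e)
h=np.array([.532,.3025])
ax=h+(e[:2]-h)*0.8; print(ax)
q=down(np.pi/2)
gripper_to(.07,40)
r.move_to([.40,-.05,.36],q)
r.move_to([ax[0],ax[1],.36],q)
r.move_l([ax[0],ax[1],.196],vel=.12,guard=8)
print(T.current_ee_pos(),T.current_wrist_force())
gripper_to(.0,40); print(T.current_opening(),T.current_finger_force(),T.current_wrist_force())
r.move_l([ax[0],ax[1],.38],vel=.1,guard=12); print(T.current_ee_pos(),T.current_wrist_force(),T.current_t())
r.hold(.3)
snap('top','top1');s=snap('side','side1')
d=models.regions_of('brush','side')
cv2.imwrite('pics/s1c.png',cv2.resize(s[120:330,160:360,::-1],None,fx=2.8,fy=2.8,interpolation=2))
E
```

```text
end [0.53323169 0.30003192 0.22986889]
[0.53298535 0.30052554]
[0.53348661 0.30072929 0.19682966] [-0.57195376 -0.12127943  0.05466323]
0.01767338727292444 39.99988496303558 [ 0.36883298 -0.20009623  0.42425144]
[0.53283309 0.30048411 0.37939319] [-0.19347854 -0.16890774 -0.53210706] 9.6833
```

View pics/s1c.png

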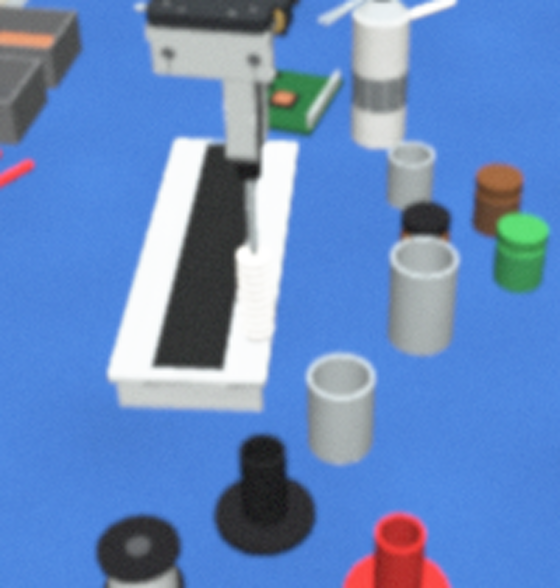

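The brush is held, with its tip at about side pixel (252,240). I'll check the tip against what I expect and re-detect the cups.

```bash
cat >> h.py <<'E'
def mark(n,exp=None,cams=("top","side"),new=True):
    """mean of camera marks of a thing nearest to exp"""
    out=[]
    for c in cams:
        if new: vision.snapshot(c)
        m=models.mark_of(n,c)
        if exp is not None: m=[d for d in m if np.hypot(*(np.array(d['at'])[:2]-exp))<.08]; m.sort(key=lambda d:np.hypot(*(np.array(d['at'])[:2]-exp)))
        if m and (exp is not None or m[0]['score']>.4): out.append(m[0]['at'])
    print(n,np.round(out,3).tolist()); return np.mean(out,0)[:2] if out else None
E
python3 - <<'E'
from h import *
t=[.533,.3005,.1955]
for c in('top','side'): print(c,proj(c,[t,[t[0],t[1],t[2]+.1]]))
# bristle outline (white) in side image -> axis
im=cv2.imread('pics/side1.png')
for y in range(206,246,5): 
    row=im[y,235:270].min(1); x=np.nonzero(row>150)[0]+235; print(y,x)
for c in('top','side'):
    d=models.mark_of('brush',c); print(c,[(np.round(x['at'],3),round(x['score'],2)) for x in d])
for n,e in (("cup_large",None),("cup_medium",None),("cup_small",None)): mark(n,e,new=(n=="cup_large"))
mark("holder",[.532,.302])
E
```

```text
top [[155.27078325 203.89153165]
 [145.34056778 194.51106223]]
side [[251.5201857  239.12367462]
 [249.6973706  199.48979523]]
206 [248 249 250 251 252 253 254 255 256 257 258 259 260 261]
211 [244 245 246 247 248 249 250 251 252 253 254 255 256 257 258 259 260]
216 [245 246 247 248 249 250 251 252 253 254 255 256 257 258 259 260]
221 [245 246 247 248 249 250 251 252 253 254 255 256 257 258 259]
226 [244 245 246 247 248 249 250 251 252 253 254 255 256 257 258]
231 [243 244 245 246 247 248 249 250 251 252 253 254 255 256 257 258]
236 [242 243 244 245 246 247 248 249 250 251 252 253 254 255 256 257]
241 [241 242 243 244 245 246 247 248 249 250 251 252 253 254 255 256]
top [(array([0.532, 0.3  , 0.197]), 0.57)]
side []
cup_large [[0.427, 0.052, 0.0], [0.427, 0.048, -0.003]]
cup_medium [[0.486, 0.205, 0.001], [0.481, 0.208, 0.007]]
cup_small [[0.463, -0.188, 0.002], [0.463, -0.186, -0.001]]
holder [[0.53, 0.306, 0.002]]
```

```bash
cat > scrub.py <<'E'
from h import *
import sys
def scrub(n,exp,h,cams=("top","side")):
    p=mark(n,exp,cams); z0=.184
    x,y=p; r.move_l([x,y,z0+h+.03],vel=.2)
    p2=mark(n,p,cams)
    if np.hypot(*(p2-p))>.006: r.move_l([*p2,z0+h+.03],vel=.1); x,y=p2
    for k in range(2):
        print(r.move_l([x,y,z0+.011],vel=.1,guard=10)); r.hold(.3)
        print(T.current_ee_pos(),T.current_wrist_force())
        if k==0: r.move_l([x,y,z0+h-.01],vel=.1); r.hold(.2)
    r.move_l([x,y,.34],vel=.15)
E
python3 - <<'E'
from scrub import *
scrub("cup_large",[.427,.05],.096)
scrub("cup_medium",[.484,.206],.078)
scrub("cup_small",[.463,-.187],.060)
print(T.current_t()); mark("holder",[.532,.302]); snap('top','top2'); snap('side','side2')
for n in "cup_large","cup_medium","cup_small","flux_jar": mark(n)
E
```

```text
cup_large [[0.425, 0.049, 0.006], [0.428, 0.048, -0.003]]
cup_large [[0.428, 0.052, -0.002], [0.426, 0.049, -0.002]]
False
[0.42699397 0.04859361 0.19527573] [ 0.19503266 -0.12608422 -1.00005693]
False
[0.42711302 0.04859371 0.19540894] [-0.27842891  0.18132538  0.03285597]
cup_medium [[0.482, 0.207, 0.005]]
cup_medium [[0.488, 0.207, -0.001], [0.483, 0.206, 0.003]]
False
[0.48239868 0.20674311 0.19538673] [ 0.58673182  0.38385057 -0.62537367]
False
[0.4825069 0.2067658 0.1955574] [-0.12608577  1.35084542 -0.4304419 ]
cup_small [[0.463, -0.188, 0.002], [0.465, -0.189, -0.001]]
cup_small [[0.467, -0.186, 0.004], [0.463, -0.186, -0.002]]
False
[ 0.4640954  -0.18865656  0.19541661] [ 0.41813306 -0.00882874 -0.27131534]
False
[ 0.46420764 -0.18871914  0.19557102] [-0.25501797  0.10144678 -0.64170032]
30.2
holder [[0.529, 0.304, 0.003], [0.536, 0.303, -0.0]]
cup_large [[0.425, 0.051, 0.005], [0.429, 0.048, -0.001]]
cup_medium [[0.484, 0.206, 0.0], [0.48, 0.206, 0.002]]
cup_small [[0.465, -0.188, 0.004]]
flux_jar [[0.338, -0.055, 0.001], [0.336, -0.058, -0.001]]
```

```bash
python3 - <<'E'
from h import *
x,y=.533,.3005
r.move_l([x,y,.38],vel=.2); r.hold(.3)
h=r.move_l([x,y,.200],vel=.08,guard=8); print(h,T.current_ee_pos(),T.current_wrist_force())
if not h:
    h=r.move_l([x,y,.194],vel=.03,guard=5); print(h,T.current_ee_pos(),T.current_wrist_force())
    gripper_to(.06); r.hold(.3); r.move_l([x,y,.36],vel=.15)
    r.move_l([.40,-.25,.36],vel=.2)
print(T.current_t())
snap('top','top3'); s=snap('side','side3')
t=cv2.imread('pics/top3.png')
a=cv2.resize(s[180:340,200:320,::-1],None,fx=3,fy=3); b=cv2.resize(t[160:240,130:220],(540,480))
cv2.imwrite('pics/c3.png',np.hstack([a,b])[:, :800])
E
```

```text
False [0.53319935 0.30051945 0.20032344] [ 0.03376992 -0.75051476 -0.6013699 ]
True [0.53355036 0.300797   0.19553166] [0.65391968 0.32464525 2.58538596]
42.2083
```

View pics/c3.png

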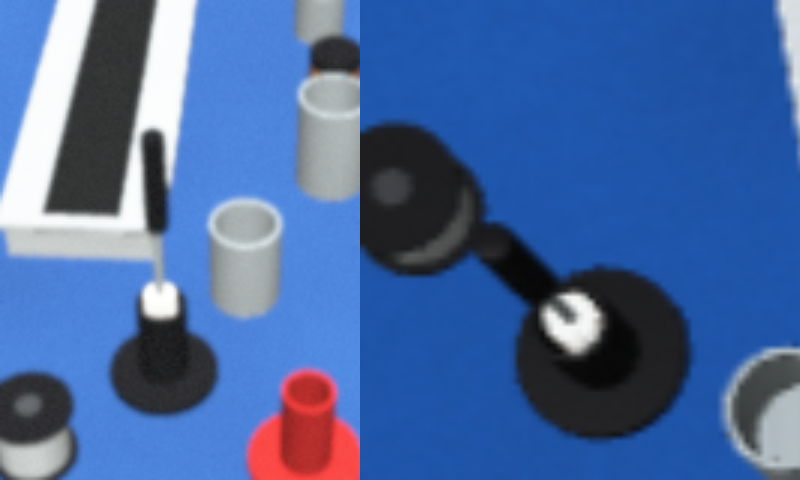

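The brush is home in its holder. Next come the cups and jar, to be placed from +y to −y as medium, large, jar, small.

```bash
cat > place.py <<'E'
from h import *
Y=np.radians(5.85); C=np.array([.6438,-.002]); ex=np.array([np.cos(Y),np.sin(Y)]); ey=np.array([-ex[1],ex[0]])
Q=down(Y)
def pickplace(n,exp,h,s,f=25):
    p=mark(n,exp); g=h-.014
    gripper_to(.088,f)
    r.move_to([*p,h+.15],Q)
    p2=mark(n,p,cams=("side",)) if n!="flux_jar" else None
    if p2 is not None and np.hypot(*(p2-p))>.012: print("moved?",p,p2); return
    hit=r.move_l([*p,g],vel=.12,guard=8); print('down',hit,T.current_ee_pos())
    if hit: r.move_l([*p,h+.15]); return
    gripper_to(0,f); print('open',T.current_opening(),T.current_finger_force())
    r.move_l([*p,g+.13],vel=.12)
    t=C+s*ey; r.move_l([*t,g+.13],vel=.15); 
    hit=r.move_l([*t,g+.050],vel=.06,guard=6); print('place',hit,T.current_ee_pos(),T.current_wrist_force())
    gripper_to(.088); r.hold(.2)
    r.move_l([*t,h+.18],vel=.15); r.move_to([.42,t[1],.36],Q); print(T.current_t())
E
python3 - <<'E'
from place import *
pickplace("cup_medium",[.483,.206],.078,.115)
snap('side','side4'); t=snap('top','top4'); print(mark("cup_medium",new=False))
cv2.imwrite('pics/t4.png',t[:,:,::-1])
E
```

```text
cup_medium [[0.488, 0.204, -0.001], [0.483, 0.204, 0.005]]
cup_medium [[0.486, 0.207, 0.003]]
down False [0.4856323  0.20430868 0.06463365]
open 0.057509795566071546 25.00023880507797
place False [0.63243997 0.11245148 0.11436616] [-0.05320006 -0.03182809 -1.78124354]
54.35
cup_medium [[0.632, 0.115, 0.051]]
[0.6324 0.1151]
```

View pics/side4.png

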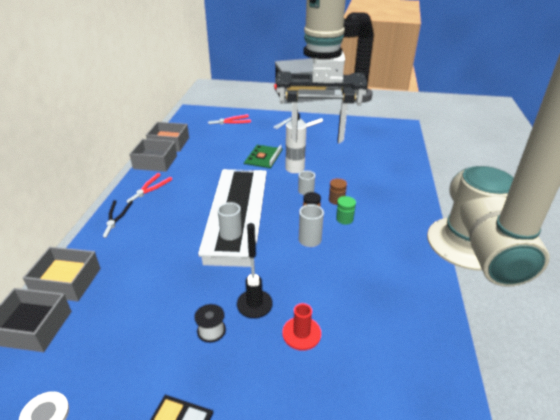

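The medium cup stands on the strip at side pixel (230,220). On to the large cup and then the jar.

```bash
python3 - <<'E'
from place import *
pickplace("cup_large",[.427,.05],.096,.034)
vision.snapshot('side');vision.snapshot('top')
for c in ('top','side'): print([(np.round(d['at'],3).tolist(),round(d['score'],2)) for d in models.mark_of('flux_jar',c)])
for n in "cup_large","cup_medium","cup_small": mark(n,new=False)
E
```

```text
cup_large [[0.425, 0.048, 0.001], [0.426, 0.048, -0.002]]
cup_large []
down False [0.42604193 0.04810904 0.08252797]
open 0.06427309384424036 24.99989664182067
place False [0.64072906 0.03176983 0.13237716] [ 0.23240374 -0.01088443 -0.69466159]
64.7833
[([0.334, -0.056, -0.001], 0.68), ([0.364, -0.147, 0.001], 0.52)]
[([0.364, -0.15, 0.001], 0.78), ([0.434, -0.066, 0.001], 0.58)]
cup_large [[0.638, 0.035, 0.051], [0.639, 0.035, 0.047]]
cup_medium [[0.633, 0.114, 0.057]]
cup_small [[0.464, -0.186, 0.007], [0.634, -0.378, 0.001]]
```

```bash
python3 - <<'E'
from place import *
pickplace("flux_jar",[.434,-.065],.066,-.044)
pickplace("cup_small",[.464,-.187],.060,-.116)
r.move_to([.3,-.45,.36],Q); r.hold(.5)
t=snap('top','top5'); s=snap('side','side5')
for n,e in (("cup_large",[.64,.032]),("cup_medium",[.632,.112]),("cup_small",[.655,-.117]),("flux_jar",[.648,-.046]),("holder",[.532,.302])): 
    p=mark(n,e,new=False)
    if p is not None: print(n,(p-C)@ex,(p-C)@ey)
cv2.imwrite('pics/f5.png',np.hstack([cv2.resize(s[120:330,180:330,::-1],(400,560)),cv2.resize(t[120:260,120:400,::-1],(400,200))[:0].reshape(-1,400,3) if 0 else cv2.copyMakeBorder(cv2.resize(t[120:250,130:400,::-1],(400,193)),0,367,0,0,0)]))
E
```

```text
flux_jar [[0.439, -0.064, 0.003], [0.437, -0.062, 0.0]]
down False [ 0.4386481  -0.062855    0.05255305]
open 0.05157411448796846 25.000344067811966
place False [ 0.64862379 -0.045819    0.10240113] [ 0.71929023  0.20341254 -0.80519838]
75.9083
cup_small [[0.46, -0.188, 0.002], [0.463, -0.188, -0.002]]
cup_small [[0.464, -0.187, 0.0]]
down False [ 0.46162585 -0.18830633  0.04656697]
open 0.05062220075064425 24.85340447165072
place False [ 0.65598917 -0.11750147  0.09640625] [-0.02852449  0.6886463  -0.30657329]
86.7917
cup_large [[0.637, 0.033, 0.052], [0.641, 0.032, 0.045]]
cup_large -0.000984429406137921 0.03503278320008748
cup_medium [[0.636, 0.114, 0.05], [0.632, 0.116, 0.055]]
cup_medium 0.002450377488145068 0.11761275717440516
cup_small [[0.658, -0.114, 0.049]]
cup_small 0.002988562115340379 -0.11309358291469393
flux_jar [[0.652, -0.047, 0.052], [0.649, -0.047, 0.048]]
flux_jar 0.0020785068390263553 -0.04544854023310453
holder [[0.532, 0.303, 0.0], [0.537, 0.303, 0.0]]
holder -0.07794735594238475 0.314532783985376
```

View pics/f5.png

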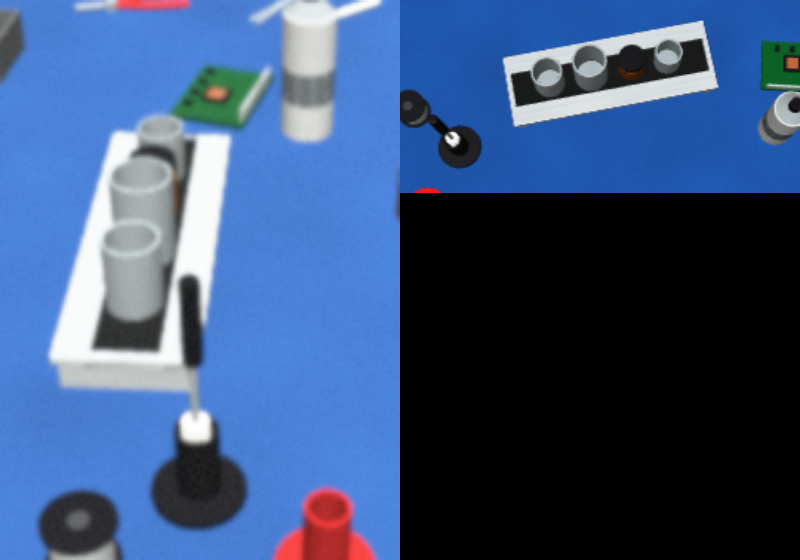

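All four stand upright in a row along the middle of the strip, with the amber jar third. The brush is home, and the can, spool and board are where they were. Handing in.

```bash
python3 -c "
from h import *
print(r.sign_off())"
```

```text
the job is handed in; nothing more can be done
None
```

I scrubbed all three cups from largest to smallest, returned the brush fully to its holder, stood the cups and flux jar in one row on the rubber strip, and handed the job in after about 90 s; no verdict came back.

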